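# Put the setting block away and clamp the bar in the checking fixture

## Task

The steel setting block left on the bar in the checking fixture is in the way of the toggle clamp. Put it back in the empty middle place of the wooden tray, lying flat and crosswise like its two neighbours and set down without dropping it; the tray's walls leave no finger room at the block's ends, so set it down on the way and take it again across its width. Then swing the clamp handle fully over so that the clamp stays shut on the bar, leaving the bar in its nest and everything else where it is.

Things in the scene. Friction and masses are not known exactly. Their poses are not given: they have to be found in the camera images.
- setting_block: Plain steel block 60 mm long (its x axis), 38 wide (y), 26 high (z), 0.45 kg; origin: centre of its underside. It starts on the bar between the fixture's cheeks, length along the channel, top flush with the cheeks, 4 mm from each: there it can be taken only by its two ends, fingers closing along the channel.
- fixture: Checking fixture bolted down. Origin: bench level under the channel's middle; x along the channel, y towards the clamp. Dark base plate: 200 mm along x, y -45 to +145 mm, top at 15 mm. Two dark steel cheeks 150 mm long, 14 thick, tops at 53 mm, 46 mm apart inside, form the channel. Clamp bracket: y 85 to 130 mm, 80 mm high.
- bar: The workpiece: loose aluminium bar 180 x 43 x 12 mm in the channel, its x axis along it; origin: centre of its underside, 15 mm above the bench, so its top is at 27 mm. Low stops (top at 24 mm) close to both of its ends keep it in.
- clamp_pad (a point): Underside of the rubber pad (16 mm wide) on the clamp's arm. Open, the arm stands up beside the channel, leaning away from it, its highest point 170 mm above the bench, and the pad hangs about 100 mm to the +y side of the channel's middle, 165 mm up. Shut, the arm lies over the +y cheek and the pad is on the bar at the channel's middle, 27 mm up.
- clamp_handle (a joint): Toggle clamp handle: 0 fully open, 1.1 rad fully shut (end stops). It turns right-handed about the fixture's +x through handle_hinge. Open it leans 63 degrees from upright to the fixture's +y, away from the channel; shut it stands upright. An over-centre spring holds it at either end and tips it over at about 0.6. About 1 to 3 N at the grip moves it.
- handle_grip (a point): Point in the handle's black round grip (22 mm thick, 86 mm long), on its centre line 100 mm from the handle's axis; the grip ends 25 mm beyond it. 115 mm above the bench when open, 170 mm when shut. It can be pinched from above, fingers closing along the fixture's x.
- handle_hinge (a point): Point on the handle's axis, in line with the channel's middle: 115 mm to the fixture's +y of it and 70 mm above the bench.
- tray: Wooden tray fixed on the bench, 246 mm long (x), 96 wide (y); origin: centre of its underside. Long walls 14 mm thick, tops at 54 mm, 68 mm apart inside; ends open. Floor at 10 mm; wide ribs across it, 6 mm above the floor, part it into three places, each 46 mm (x) by 68 mm (y), at x = -78, 0, +78 mm; fingertips must stay above the ribs.
- tray_place (a point): Middle of the empty (middle) place, on the tray's floor, 10 mm above the bench; axes as the tray's.
- low_block: Bystander: steel block 60 x 28 x 18 mm lying crosswise in one end place of the tray. Origin: centre of its underside. Its near side is about 64 mm from the middle of the empty place.
- high_block: Bystander: steel block 60 x 28 x 36 mm lying crosswise in the other end place of the tray. Origin: centre of its underside. Its near side is about 64 mm from the middle of the empty place.
- carton: Bystander: small cardboard box 60 x 100 x 45 mm on the bench beyond the fixture. Origin: centre of its underside.
- spanner: Bystander: steel spanner 160 mm long lying flat on the bench beyond the work, along its x axis.
Mind the look-alikes: they are no part of the job. What is shaped like the setting_block but black or blue is not meant. Of the things like the bar, leave any that is blue; of the rest the larger one is meant.

How it is judged (in metres and radians):
On the way, in this order (a step that is already met when the one before it is completed fails the run):
1. the setting block lies flat and crosswise in the tray's empty place, let go (horizontal distance between setting_block and tray_place below 0.01 m and z of setting_block in the frame of tray_place below 0.004 m and angle between setting_block's own z axis and vertical below 0.1 rad and angle between the x axis of setting_block and the y axis of tray, either way round below 0.2 rad and contact force between the fingers and setting_block below 0.05 N and linear speed of setting_block below 0.03 m/s), for 0.2 s.
2. the clamp handle is fully over and the clamp shut on the bar (value of joint clamp_handle above 1.03 rad), for 0.2 s.
At the end, for the whole second after the job is handed in: The block rests released on the floor of the middle place (within 10 mm, flat within 0.1 rad, crosswise within 0.2 rad); the clamp handle reads over 1.03 rad; the bar lies at rest in its nest within 15 mm of its start; the other two blocks, carton and spanner within 20 mm of theirs (all of step 1 and value of joint clamp_handle above 1.03 rad and distance of bar from where it was at the start of the episode below 0.015 m and z of bar in the frame of fixture below 0.018 m and linear speed of bar below 0.02 m/s and distance of each of low_block, high_block, carton, spanner from where it was at the start of the episode below 0.02 m); the robot touches nothing.
It fails at once if the setting block is dropped: it moves faster than 0.35 m/s while the fingers do not hold it (a fall of about 6 mm) (linear speed of setting_block above 0.35 m/s and contact force between the fingers and setting_block below 0.05 N).
It fails at once if a neighbour block, the carton or the spanner is shoved more than 20 mm (distance of any of low_block, high_block, carton, spanner from where it was at the start of the episode above 0.02 m).
It fails at once if the bar is shifted more than 15 mm (distance of bar from where it was at the start of the episode above 0.015 m).
It also fails if it takes over 72 s, if anything falls off the work surface, if the arm or the gripper's body presses on something with over 40 N, if the wrist force passes 120 N, or if a joint passes its speed limit or range.

## Robot

A 6-joint arm with a two-finger parallel gripper is mounted at the origin on the work surface. World frame = base frame: x ahead of the robot, y to its left, z up, the work surface at z = 0. Lengths are in m, angles in degrees, forces in N, time in s.
With the tool pointing down it reaches from about 0.3 to 1 m from the base axis. Payload 5.1 kg.
Tool frame: the origin (TCP) lies midway between the tips of the shut fingers; the grasp point (between the pads) lies 19 mm behind it; z points along the fingers, y is the line along which they close (so a half turn about z gives the same grasp; the last joint's range is limited). The gripper opens to 95 mm and grips with 3 to 60 N. Pads are 20 mm wide; open, the fingers measure 119 mm over their backs; the gripper's body (75 mm by 180 mm) begins 59 mm behind the grasp point.
Start: joints at [68.205, 7.093, 94.555, -0, 78.352, -4.733], TCP at [0.191, 0.621, 0.215] pointing down, gripper open.
Joint ranges: [-149.61, 149.61], [-58.7, 133.49], [1.44, 155.28], [-77.14, 257.14], [18.33, 153.61], [-166.67, 166.67]. Speed limits (degrees/s): [147.25, 147.25, 180, 180, 180, 180].

## Interface

Orientations are given as a 3x3 rotation matrix whose columns are the frame's x, y, z axes.
In Python, from plant import manip gives the robot as it stands.
- The arm moves only by the tool step_arm, never from a script. Its argument "increments" is a list of rows, each an object of numbers: "grip": the opening, from -1 (shut) to 1 (fully open); "tx", "ty", "tz": the shift along the tool's x, y, z scaled (see below); "yaw": the turn about the tool's z scaled (see below). In form: [{"grip": .., "tx": .., "ty": .., "tz": .., "yaw": ..}, ...]. A call has exactly 5 rows; each row shifts and turns the commanded pose from where the row before left it, along the tool's axes as they then stand; what a row does not reach is not made up. The controller multiplies each number of a shift by 0.1 m and each number of a turn by 180 degrees. A row lasts 1/12 s, in which the tool goes at most 41.7 mm and 7.16 degrees, less where a joint would pass 70% of its speed; a pose out of reach is approached as far as the arm can. A call with a number of a shift or a turn outside -1 to 1 is refused whole. A call with a gripper value outside its range is refused whole. The fingers move at their own pace and stop on an object; "force" is the grip in N (left out, the last holds). Time passes only in rows, so rows that do not move let the fingers close, or fill a call up. It gives the time, the measured TCP pose, the force, the opening and the grip force at its end, in the units of the state.
- manip.observe(): the state, without advancing time (a new reading comes with each control period).
- manip.read_camera(name): name is "side" or "top" or "wrist"; returns the picture (420x560x3 uint8, red, green, blue); there is no depth.
- manip.camera_model(name): a dict with "fx", "fy", "cx", "cy" (pixels), "T" (4x4, takes a point from camera to world coordinates). Camera axes: x right, y down, z forward; pixel columns grow to the right and rows downward; lengths in m; the calibration is good to about 2 mm. The wrist camera is an equidistant fisheye: a pixel r from the principal point sees the ray r / f radians off the axis. A picture is of the moment at which its call begins: read the wrist's pose just before it. camera_model takes no time and is no camera call; for the wrist camera it gives the pose at the moment of the call.
- manip.sign_off(): hands the job in; it is judged then, once.
The state is a dict: "t": time; "qpos": joint angles; "dq": joint speeds; "effort": joint torques, N m; "tool_pos": TCP position; "eef_rot": TCP orientation; "wrist_force": force on the tool from outside, world axes, zero at the start; "ft_torque": the same for the moment, N m; "width": finger opening in m; "finger_force": force on a finger pad.
Only numpy, scipy, OpenCV 4.12 (cv2) and the standard library are available. Lean on these libraries where they do the work, as an engineer would, in place of code of your own. Each camera call takes 0.05 s, during which the arm holds its last target. There are 200 camera calls.

## Working session

There is one attempt and no reset: what is moved stays moved. The work goes in short steps, Python scripts to look and compute and a tool call to move; the robot and the scene stay as the last step left them, time stands still between calls to the robot, and variables do not carry over. Pictures are saved under pics/ and viewed, at most 11 in all, crops included, and the job is handed in when it is done.

Besides the shell and the picture viewer there is one more tool, called after ">>>" in YAML: its name, and indented under it one key for each argument. step_arm: Moves the arm, as the interface text tells. Shifts and turns lie within -1 to 1; 1 stands for 0.1 m of shift or 180 degrees of turn. Its arguments: {"type":"object","properties":{"increments":{"type":"array"},"force":{"type":"number"}},"required":["increments"]}

```bash
mkdir -p pics
python3 - <<'E'
from plant import manip
import cv2,json
s=manip.observe(); print({k:s[k] for k in('t','tool_pos','eef_rot','width')})
for n in('top','side'):
    im=manip.read_camera(n); cv2.imwrite(f'pics/{n}0.png',im[:,:,::-1])
    m=manip.camera_model(n); print(n,m['fx'],m['fy'],m['cx'],m['cy'],m['T'])
E
```

```text
{'t': 0.0, 'tool_pos': array([0.19050147, 0.62080451, 0.2133856 ]), 'eef_rot': array([[-9.55988663e-01,  2.93402602e-01, -7.66971914e-04],
       [ 2.93403555e-01,  9.55986758e-01, -1.91641716e-03],
       [ 1.70933212e-04, -2.05710536e-03, -9.99997870e-01]]), 'width': 0.0951483695035771}
top 507.36436032710503 507.36436032710503 283.230193672331 209.48020366088977 [[ 0.02221671 -0.98009633  0.19727543  0.3347419 ]
 [-0.99949616 -0.02624837 -0.01784516  0.04112995]
 [ 0.02266813 -0.19677957 -0.98018567  1.23094539]
 [ 0.          0.          0.          1.        ]]
side 500.5616937353944 500.5616937353944 275.9493539500498 210.2282557572813 [[ 0.99970441  0.01754976  0.01682571  0.51794998]
 [-0.00565706 -0.50515583  0.86300961 -0.92609118]
 [ 0.02364522 -0.86284969 -0.50490723  0.69884047]
 [ 0.          0.          0.          1.        ]]
```

View pics/top0.png

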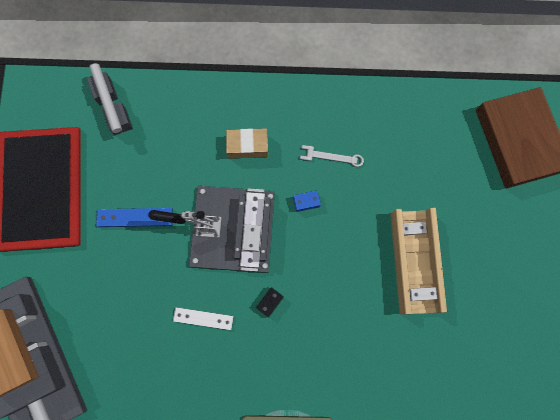

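View pics/side0.png

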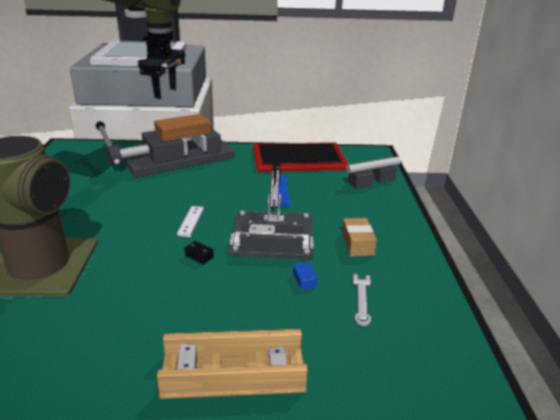

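Top view: the fixture is at about (232,229) with its handle pointing left to (160,216). The tray is at (418,262) with its empty middle place. Block candidates are black (269,302), blue (307,201) and the steel one on the bar at (252,228). Bar candidates are blue (135,217), a loose pale one (203,319) and the one in the channel (252,228). By the description I choose the steel block and the bar in the channel, and I'll check that with a close crop.

Run:
```python
import cv2,numpy as np
im=cv2.imread('pics/top0.png')
a=cv2.resize(im[175:285,180:290],None,fx=5,fy=5,interpolation=cv2.INTER_CUBIC)
b=cv2.resize(im[200:322,385:452],None,fx=4.5,fy=4.5,interpolation=cv2.INTER_CUBIC)
c=np.zeros((550,800,3),np.uint8); c[:,:]=0
c[:550,:550]=a; b=cv2.resize(b,(250,455)); c[:455,550:]=b
cv2.imwrite('pics/crop0.png',c)
```

```text
(no output)
```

View pics/crop0.png

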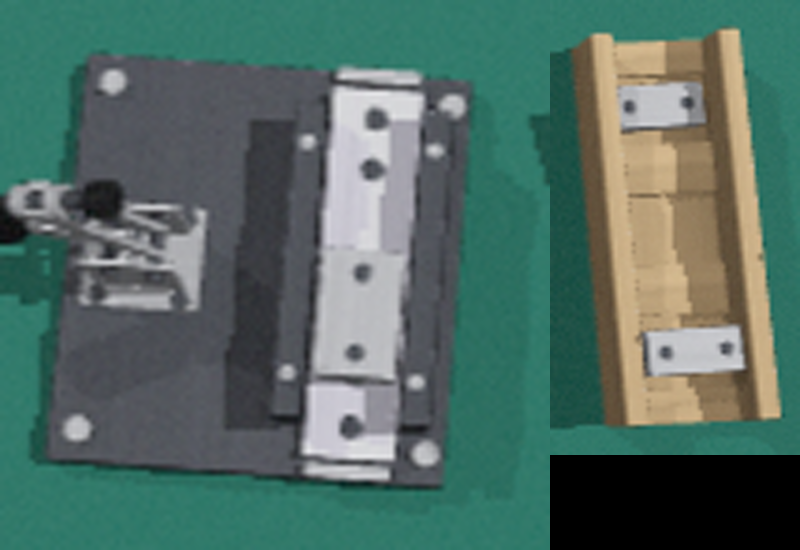

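```bash
cat > h.py <<'E'
import numpy as np
from plant import manip
def rays(name,uv,M=None):
    m=M or manip.camera_model(name); uv=np.atleast_2d(np.array(uv,float))
    x=(uv[:,0]-m['cx'])/m['fx']; y=(uv[:,1]-m['cy'])/m['fy']
    if name=='wrist':
        r=np.hypot(x,y)+1e-12; d=np.c_[np.sin(r)*x/r,np.sin(r)*y/r,np.cos(r)]
    else: d=np.c_[x,y,np.ones(len(x))]
    T=np.array(m['T']); return T[:3,3],d@T[:3,:3].T
def onplane(name,uv,z,M=None):
    o,d=rays(name,uv,M); return o+d*((z-o[2])/d[:,2])[:,None]
E
python3 - <<'E'
from h import *
np.set_printoptions(precision=4,suppress=True)
f=lambda p:np.array(p)/5+[180,175]
def quad(n,P):
    print(n,'\n',P[:,:2],'centre',P[:,:2].mean(0)); e=np.roll(P,-1,0)-P
    print(' sides',np.linalg.norm(e,axis=1),'ang',np.degrees(np.arctan2(e[:,1],e[:,0])))
quad('block',onplane('top',f([(318,248),(408,252),(397,380),(312,372)]),.053))
quad('base',onplane('top',f([(90,55),(470,82),(442,487),(48,460)]),.015))
g=lambda p:(np.array(p)-[550,0])/3.731+[385,200]
quad('tray',onplane('top',g([(590,35),(738,30),(778,416),(612,425)]),.054))
quad('inner',onplane('top',g([(612,35),(718,30),(755,418),(645,425)]),.054))
quad('low/high a',onplane('top',g([(618,88),(704,83),(706,124),(622,130)]),.028))
quad('b',onplane('top',g([(644,334),(741,327),(745,370),(648,376)]),.046))
quad('grip end?',onplane('top',[(150,214),(186,218)],.115))
E
```

```text
block 
 [[0.5331 0.112 ]
 [0.5323 0.0697]
 [0.4718 0.073 ]
 [0.4745 0.1126]] centre [0.5029 0.0918]
 sides [0.0423 0.0606 0.0397 0.0586] ang [-91.0886 176.9091  86.0291  -0.5764]
base 
 [[0.6327 0.2298]
 [0.6242 0.0427]
 [0.4256 0.0509]
 [0.4339 0.2388]] centre [0.5291 0.1406]
 sides [0.1873 0.1989 0.188  0.1991] ang [-92.5933 177.6294  87.4688  -2.5821]
tray 
 [[ 0.579  -0.2479]
 [ 0.5848 -0.343 ]
 [ 0.3433 -0.3587]
 [ 0.3356 -0.2561]] centre [ 0.4607 -0.3014]
 sides [0.0953 0.2421 0.1029 0.2436] ang [ -86.506  -176.2742   94.283     1.9453]
inner 
 [[ 0.5794 -0.262 ]
 [ 0.5845 -0.3301]
 [ 0.3417 -0.3445]
 [ 0.336  -0.2765]] centre [ 0.4604 -0.3033]
 sides [0.0684 0.2432 0.0683 0.2438] ang [ -85.7333 -176.6217   94.8021    3.4064]
low/high a 
 [[ 0.5498 -0.2717]
 [ 0.5546 -0.328 ]
 [ 0.5277 -0.3284]
 [ 0.5224 -0.2737]] centre [ 0.5386 -0.3004]
 sides [0.0564 0.0269 0.055  0.0275] ang [ -85.1576 -179.155    95.5545    4.    ]
b 
 [[ 0.3916 -0.2795]
 [ 0.3973 -0.3405]
 [ 0.3709 -0.342 ]
 [ 0.3659 -0.2813]] centre [ 0.3814 -0.3108]
 sides [0.0612 0.0264 0.0609 0.0258] ang [ -84.6299 -176.7261   94.7529    3.9847]
grip end? 
 [[0.5411 0.3172]
 [0.5342 0.2369]] centre [0.5377 0.277 ]
 sides [0.0806 0.0806] ang [-94.9349  85.0651]
```

The crop confirms it: a plain steel block lies on the bar in the channel, below the middle. The tray's middle place is empty, with the low block in the +x place and the high block in the -x place. Measured sizes match the description: base 199x188, block about 60x40, tray inside 68. I'll move over the block for a wrist view.

>>> step_arm:
  increments:
    - {"grip": 1,"tx": -0.227,"ty": -0.207,"tz": 0,"yaw": 0}
    - {"grip": 1,"tx": -0.227,"ty": -0.207,"tz": 0,"yaw": 0}
    - {"grip": 1,"tx": -0.227,"ty": -0.207,"tz": 0,"yaw": 0}
    - {"grip": 1,"tx": -0.227,"ty": -0.207,"tz": 0,"yaw": 0}
    - {"grip": 1,"tx": -0.227,"ty": -0.207,"tz": 0,"yaw": 0}

```text
t: 0.52
tool_pos: [0.2691, 0.4876, 0.2139]
eef_rot: [[-0.956, 0.293, -0.001], [0.293, 0.956, -0.001], [0.0, -0.001, -1.0]]
wrist_force: [0.5, 0.1, -0.2]
width: 0.0956
finger_force: 0.0
```

>>> step_arm:
  increments:
    - {"grip": 1,"tx": -0.227,"ty": -0.207,"tz": 0,"yaw": 0}
    - {"grip": 1,"tx": -0.227,"ty": -0.207,"tz": 0,"yaw": 0}
    - {"grip": 1,"tx": -0.227,"ty": -0.207,"tz": 0,"yaw": 0}
    - {"grip": 1,"tx": -0.227,"ty": -0.207,"tz": 0,"yaw": 0}
    - {"grip": 1,"tx": -0.227,"ty": -0.207,"tz": 0,"yaw": 0}

```text
t: 0.93
tool_pos: [0.3472, 0.3554, 0.2142]
eef_rot: [[-0.956, 0.293, -0.0], [0.293, 0.956, -0.0], [0.0, -0.001, -1.0]]
wrist_force: [-0.1, 0.0, 0.9]
width: 0.0951
finger_force: 0.0
```

>>> step_arm:
  increments:
    - {"grip": 1,"tx": -0.227,"ty": -0.207,"tz": 0,"yaw": 0}
    - {"grip": 1,"tx": -0.227,"ty": -0.207,"tz": 0,"yaw": 0}
    - {"grip": 1,"tx": -0.227,"ty": -0.207,"tz": 0,"yaw": 0}
    - {"grip": 1,"tx": -0.227,"ty": -0.207,"tz": 0,"yaw": 0}
    - {"grip": 1,"tx": -0.227,"ty": -0.207,"tz": 0,"yaw": 0}

```text
t: 1.35
tool_pos: [0.4254, 0.2231, 0.2143]
eef_rot: [[-0.956, 0.293, -0.0], [0.293, 0.956, -0.0], [0.0, -0.0, -1.0]]
wrist_force: [0.6, 0.4, 1.1]
width: 0.0956
finger_force: 0.0
```

>>> step_arm:
  increments:
    - {"grip": 1,"tx": -0.227,"ty": -0.207,"tz": 0,"yaw": 0}
    - {"grip": 1,"tx": -0.227,"ty": -0.207,"tz": 0,"yaw": 0}
    - {"grip": 1,"tx": -0.227,"ty": -0.207,"tz": 0,"yaw": 0}
    - {"grip": 1,"tx": -0.227,"ty": -0.207,"tz": 0,"yaw": 0}
    - {"grip": 1,"tx": -0.227,"ty": -0.207,"tz": 0,"yaw": 0}

```text
t: 1.77
tool_pos: [0.5035, 0.0909, 0.2142]
eef_rot: [[-0.956, 0.294, -0.001], [0.294, 0.956, 0.0], [0.001, -0.0, -1.0]]
wrist_force: [1.0, -0.5, -0.5]
width: 0.0946
finger_force: 0.0
```

>>> step_arm:
  increments:
    - {"grip": 1,"tx": 0,"ty": 0,"tz": 0,"yaw": 0.035}
    - {"grip": 1,"tx": 0,"ty": 0,"tz": 0,"yaw": 0.035}
    - {"grip": 1,"tx": 0,"ty": 0,"tz": 0,"yaw": 0.035}
    - {"grip": 1,"tx": 0,"ty": 0,"tz": 0,"yaw": 0.035}
    - {"grip": 1,"tx": 0,"ty": 0,"tz": 0,"yaw": 0.035}

```text
t: 2.18
tool_pos: [0.503, 0.0921, 0.214]
eef_rot: [[-0.657, 0.754, -0.001], [0.754, 0.657, -0.0], [0.001, -0.001, -1.0]]
wrist_force: [0.9, 0.2, -0.0]
width: 0.0951
finger_force: 0.0
```

>>> step_arm:
  increments:
    - {"grip": 1,"tx": 0,"ty": 0,"tz": 0,"yaw": 0.035}
    - {"grip": 1,"tx": 0,"ty": 0,"tz": 0,"yaw": 0.035}
    - {"grip": 1,"tx": 0,"ty": 0,"tz": 0,"yaw": 0.035}
    - {"grip": 1,"tx": 0,"ty": 0,"tz": 0,"yaw": 0.035}
    - {"grip": 1,"tx": 0,"ty": 0,"tz": 0,"yaw": 0.035}

```text
t: 2.6
tool_pos: [0.5029, 0.0923, 0.2141]
eef_rot: [[-0.167, 0.986, -0.001], [0.986, 0.167, -0.0], [0.0, -0.001, -1.0]]
wrist_force: [-1.2, -0.5, -1.1]
width: 0.0949
finger_force: 0.0
```

>>> step_arm:
  increments:
    - {"grip": 1,"tx": 0,"ty": 0,"tz": 0,"yaw": 0.035}
    - {"grip": 1,"tx": 0,"ty": 0,"tz": 0,"yaw": 0.035}
    - {"grip": 1,"tx": 0,"ty": 0,"tz": 0,"yaw": 0}
    - {"grip": 1,"tx": 0,"ty": 0,"tz": 0,"yaw": 0}
    - {"grip": 1,"tx": 0,"ty": 0,"tz": 0,"yaw": 0}

```text
t: 3.02
tool_pos: [0.5031, 0.0924, 0.2144]
eef_rot: [[0.044, 0.999, -0.0], [0.999, -0.044, -0.0], [-0.0, -0.0, -1.0]]
wrist_force: [0.4, -0.2, 0.6]
width: 0.0952
finger_force: 0.0
```

Run:
```python
from h import *
import cv2,pickle
s=manip.observe(); print(s['t'],s['tool_pos'],s['eef_rot'],s['qpos'])
m=manip.camera_model('wrist'); print(m)
im=manip.read_camera('wrist'); cv2.imwrite('pics/w1.png',im[:,:,::-1]); pickle.dump(m,open('w1.pkl','wb'))
```

```text
3.0167 [0.50311805 0.09236065 0.21437844] [[ 4.41808671e-02  9.99023431e-01 -4.85156141e-04]
 [ 9.99023546e-01 -4.41808981e-02 -5.33017090e-05]
 [-7.46842903e-05 -4.82327493e-04 -9.99999881e-01]] [ 4.38810531e+00 -1.07273248e+01  1.11972914e+02 -9.36058223e-04
  7.87823602e+01  6.92049014e+00]
{'fx': 325.19226210127806, 'fy': 325.19226210127806, 'cx': 277.69470889546767, 'cy': 211.1518550094338, 'T': array([[ 9.98974414e-01, -4.35907040e-02, -1.22462119e-02,
         5.06828896e-01],
       [-4.52751440e-02, -9.58512693e-01, -2.81431304e-01,
         1.71111454e-01],
       [ 5.29639106e-04,  2.81697121e-01, -9.59503232e-01,
         3.85181578e-01],
       [ 0.00000000e+00,  0.00000000e+00,  0.00000000e+00,
         1.00000000e+00]])}
```

View pics/w1.png

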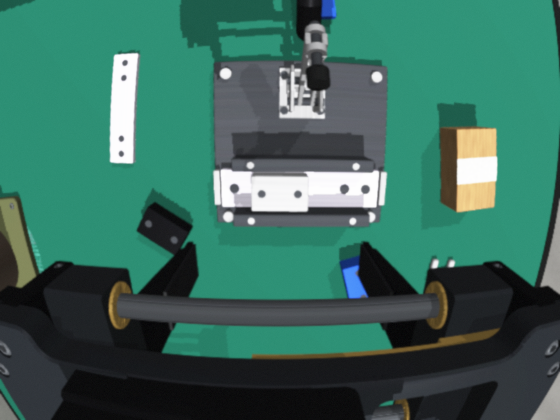

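The wrist view shows the steel block at about (280,193), flanked by the bar, between cheeks at rows 165 and 220. The handle points up at (313,20).

Run:
```python
import cv2,numpy as np
im=cv2.imread('pics/w1.png').astype(int)
print('row200',[(x,*im[196:203,x].mean(0).astype(int)) for x in list(range(245,258))+list(range(302,314))])
print('col275',[(y,*im[y,270:285].mean(0).astype(int)) for y in list(range(168,180))+list(range(203,218))])
```

```text
row200 [(245, np.int64(191), np.int64(179), np.int64(183)), (246, np.int64(190), np.int64(180), np.int64(183)), (247, np.int64(190), np.int64(179), np.int64(183)), (248, np.int64(190), np.int64(179), np.int64(183)), (249, np.int64(190), np.int64(179), np.int64(183)), (250, np.int64(192), np.int64(182), np.int64(186)), (251, np.int64(212), np.int64(206), np.int64(207)), (252, np.int64(238), np.int64(237), np.int64(237)), (253, np.int64(246), np.int64(245), np.int64(245)), (254, np.int64(247), np.int64(246), np.int64(246)), (255, np.int64(247), np.int64(247), np.int64(246)), (256, np.int64(246), np.int64(246), np.int64(246)), (257, np.int64(245), np.int64(244), np.int64(244)), (302, np.int64(247), np.int64(246), np.int64(246)), (303, np.int64(248), np.int64(247), np.int64(247)), (304, np.int64(248), np.int64(247), np.int64(247)), (305, np.int64(248), np.int64(247), np.int64(247)), (306, np.int64(247), np.int64(246), np.int64(246)), (307, np.int64(241), np.int64(239), np.int64(239)), (308, np.int64(229), np.int64(223), np.int64(225)), (309, np.int64(224), np.int64(213), np.int64(217)), 
[... 895 characters left out ...]
nt64(248), np.int64(248), np.int64(247)), (205, np.int64(247), np.int64(247), np.int64(247)), (206, np.int64(247), np.int64(247), np.int64(247)), (207, np.int64(249), np.int64(249), np.int64(248)), (208, np.int64(250), np.int64(249), np.int64(249)), (209, np.int64(248), np.int64(247), np.int64(247)), (210, np.int64(231), np.int64(230), np.int64(229)), (211, np.int64(146), np.int64(144), np.int64(143)), (212, np.int64(60), np.int64(58), np.int64(57)), (213, np.int64(41), np.int64(39), np.int64(38)), (214, np.int64(58), np.int64(55), np.int64(53)), (215, np.int64(82), np.int64(77), np.int64(74)), (216, np.int64(98), np.int64(92), np.int64(88)), (217, np.int64(103), np.int64(97), np.int64(93))]
```

Run:
```python
from h import *
import pickle; m=pickle.load(open('w1.pkl','rb')); np.set_printoptions(precision=4,suppress=True)
P=onplane('wrist',[(251.3,199.5),(307.9,199.5),(277,175.9),(277,211.1)],.053,m)[:,:2]
print(P,np.linalg.norm(P[0]-P[1]),np.linalg.norm(P[2]-P[3]),'c',(P[0]+P[1])[0]/2,(P[2]+P[3])[1]/2)
Q=onplane('wrist',[(215,62),(386,66)],.015,m); print(Q, np.degrees(np.arctan2(*(Q[1]-Q[0])[1::-1])))
```

```text
[[0.4753 0.0878]
 [0.5351 0.0851]
 [0.5036 0.1117]
 [0.5019 0.0738]] 0.05980670761062621 0.03799392867572633 c 0.5051927963191136 0.09274757831695835
[[0.4393 0.2411 0.015 ]
 [0.6352 0.2317 0.015 ]] -2.7338278233908935
```

Block centre is (0.505, 0.0927), yaw -2.6°, measured 59.8 x 38.0 mm against 60 x 38. Descending and gripping the ends.

>>> step_arm:
  increments:
    - {"grip": 1,"tx": 0,"ty": 0.02,"tz": 0.3,"yaw": 0}
    - {"grip": 1,"tx": 0,"ty": 0,"tz": 0.3,"yaw": 0}
    - {"grip": 1,"tx": 0,"ty": 0,"tz": 0.3,"yaw": 0}
    - {"grip": 1,"tx": 0,"ty": 0,"tz": 0.3,"yaw": 0}
    - {"grip": 1,"tx": 0,"ty": 0,"tz": 0.2,"yaw": 0}

```text
t: 3.48
tool_pos: [0.5035, 0.0921, 0.0715]
eef_rot: [[0.045, 0.999, -0.004], [0.999, -0.045, -0.0], [-0.001, -0.004, -1.0]]
wrist_force: [-0.4, 0.7, 0.4]
width: 0.0952
finger_force: 0.0
```

>>> step_arm:
  increments:
    - {"grip": 1,"tx": 0,"ty": 0,"tz": 0.15,"yaw": 0}
    - {"grip": 1,"tx": 0,"ty": 0,"tz": 0.12,"yaw": 0}
    - {"grip": 1,"tx": 0,"ty": 0,"tz": 0.1,"yaw": 0}
    - {"grip": 1,"tx": 0,"ty": 0,"tz": 0.06,"yaw": 0}
    - {"grip": 1,"tx": 0,"ty": 0,"tz": 0,"yaw": 0}

```text
t: 3.9
tool_pos: [0.5047, 0.0922, 0.0306]
eef_rot: [[0.046, 0.999, -0.002], [0.999, -0.046, -0.0], [-0.0, -0.002, -1.0]]
wrist_force: [-1.2, -0.6, 0.6]
width: 0.0947
finger_force: 0.0
```

Run:
```python
from h import *
s=manip.observe(); print(s['t'],s['tool_pos'],s['wrist_force'],s['width'])
```

```text
3.9 [0.50467286 0.09224937 0.03063948] [-1.20757388 -0.58985819  0.64664242] 0.09470199979873255
```

>>> step_arm:
  increments:
    - {"grip": -0.2,"tx": 0,"ty": 0,"tz": 0,"yaw": 0}
    - {"grip": -0.2,"tx": 0,"ty": 0,"tz": 0,"yaw": 0}
    - {"grip": -0.2,"tx": 0,"ty": 0,"tz": 0,"yaw": 0}
    - {"grip": -0.2,"tx": 0,"ty": 0,"tz": 0,"yaw": 0}
    - {"grip": -0.2,"tx": 0,"ty": 0,"tz": 0,"yaw": 0}
  force: 40

```text
t: 4.32
tool_pos: [0.5057, 0.0923, 0.0323]
eef_rot: [[0.046, 0.999, 0.001], [0.999, -0.046, 0.0], [0.0, 0.001, -1.0]]
wrist_force: [0.2, 0.6, 0.2]
width: 0.0671
finger_force: 0.0
```

>>> step_arm:
  increments:
    - {"grip": -0.2,"tx": 0,"ty": 0,"tz": 0,"yaw": 0}
    - {"grip": -0.2,"tx": 0,"ty": 0,"tz": 0,"yaw": 0}
    - {"grip": -0.2,"tx": 0,"ty": 0,"tz": 0,"yaw": 0}
    - {"grip": -0.2,"tx": 0,"ty": 0,"tz": 0,"yaw": 0}
    - {"grip": -0.2,"tx": 0,"ty": 0,"tz": 0,"yaw": 0}

```text
t: 4.73
tool_pos: [0.5053, 0.0923, 0.032]
eef_rot: [[0.046, 0.999, -0.0], [0.999, -0.046, -0.0], [-0.0, -0.0, -1.0]]
wrist_force: [-2.2, 0.2, 4.7]
width: 0.0599
finger_force: 40.0
```

Gripped: width 59.9 mm, 40 N. Lifting, moving to a free patch of bench at (0.38,-0.14), turning by 84°, then looking at the tray.

>>> step_arm:
  increments:
    - {"grip": -0.2,"tx": 0,"ty": 0,"tz": -0.1,"yaw": 0}
    - {"grip": -0.2,"tx": 0,"ty": 0,"tz": -0.3,"yaw": 0}
    - {"grip": -0.2,"tx": 0,"ty": 0,"tz": -0.4,"yaw": 0}
    - {"grip": -0.2,"tx": 0,"ty": 0,"tz": -0.4,"yaw": 0}
    - {"grip": -0.2,"tx": 0,"ty": 0,"tz": -0.3,"yaw": 0}

```text
t: 5.15
tool_pos: [0.5055, 0.0923, 0.1844]
eef_rot: [[0.046, 0.999, 0.002], [0.999, -0.046, 0.0], [0.0, 0.002, -1.0]]
wrist_force: [1.8, 0.2, -4.0]
width: 0.0596
finger_force: 40.0
```

>>> step_arm:
  increments:
    - {"grip": -0.2,"tx": -0.238,"ty": -0.114,"tz": 0,"yaw": 0}
    - {"grip": -0.2,"tx": -0.238,"ty": -0.114,"tz": 0,"yaw": 0}
    - {"grip": -0.2,"tx": -0.238,"ty": -0.114,"tz": 0,"yaw": 0}
    - {"grip": -0.2,"tx": -0.238,"ty": -0.114,"tz": 0,"yaw": 0}
    - {"grip": -0.2,"tx": -0.238,"ty": -0.114,"tz": 0,"yaw": 0}

```text
t: 5.57
tool_pos: [0.4414, -0.0246, 0.1809]
eef_rot: [[0.046, 0.999, -0.001], [0.999, -0.046, 0.0], [0.0, -0.001, -1.0]]
wrist_force: [0.7, -0.4, -4.1]
width: 0.0597
finger_force: 40.0
```

>>> step_arm:
  increments:
    - {"grip": -0.2,"tx": -0.238,"ty": -0.114,"tz": 0,"yaw": 0}
    - {"grip": -0.2,"tx": -0.238,"ty": -0.114,"tz": 0,"yaw": 0}
    - {"grip": -0.2,"tx": -0.238,"ty": -0.114,"tz": 0,"yaw": 0}
    - {"grip": -0.2,"tx": -0.238,"ty": -0.114,"tz": 0,"yaw": 0}
    - {"grip": -0.2,"tx": -0.238,"ty": -0.114,"tz": 0,"yaw": 0}

```text
t: 5.98
tool_pos: [0.379, -0.1408, 0.1809]
eef_rot: [[0.046, 0.999, -0.001], [0.999, -0.046, 0.0], [0.0, -0.001, -1.0]]
wrist_force: [-1.4, -1.6, -5.0]
width: 0.06
finger_force: 40.0
```

>>> step_arm:
  increments:
    - {"grip": -0.2,"tx": 0,"ty": 0,"tz": 0,"yaw": 0.036}
    - {"grip": -0.2,"tx": 0,"ty": 0,"tz": 0,"yaw": 0.036}
    - {"grip": -0.2,"tx": 0,"ty": 0,"tz": 0,"yaw": 0.036}
    - {"grip": -0.2,"tx": 0,"ty": 0,"tz": 0,"yaw": 0.036}
    - {"grip": -0.2,"tx": 0,"ty": 0,"tz": 0,"yaw": 0.036}

```text
t: 6.4
tool_pos: [0.3796, -0.1399, 0.1808]
eef_rot: [[0.579, 0.815, -0.001], [0.815, -0.579, 0.001], [-0.0, -0.001, -1.0]]
wrist_force: [1.1, -0.0, -3.7]
width: 0.0598
finger_force: 40.0
```

>>> step_arm:
  increments:
    - {"grip": -0.2,"tx": 0,"ty": 0,"tz": 0,"yaw": 0.036}
    - {"grip": -0.2,"tx": 0,"ty": 0,"tz": 0,"yaw": 0.036}
    - {"grip": -0.2,"tx": 0,"ty": 0,"tz": 0,"yaw": 0.036}
    - {"grip": -0.2,"tx": 0,"ty": 0,"tz": 0,"yaw": 0.036}
    - {"grip": -0.2,"tx": 0,"ty": 0,"tz": 0,"yaw": 0.036}

```text
t: 6.82
tool_pos: [0.3797, -0.1398, 0.1808]
eef_rot: [[0.926, 0.378, -0.001], [0.378, -0.926, 0.001], [-0.001, -0.001, -1.0]]
wrist_force: [0.5, -0.2, -3.5]
width: 0.0593
finger_force: 40.0
```

>>> step_arm:
  increments:
    - {"grip": -0.2,"tx": 0,"ty": 0,"tz": 0,"yaw": 0.036}
    - {"grip": -0.2,"tx": 0,"ty": 0,"tz": 0,"yaw": 0.036}
    - {"grip": -0.2,"tx": 0,"ty": 0,"tz": 0,"yaw": 0.034}
    - {"grip": -0.2,"tx": 0,"ty": 0,"tz": 0,"yaw": 0}
    - {"grip": -0.2,"tx": 0,"ty": 0,"tz": 0,"yaw": 0}

```text
t: 7.23
tool_pos: [0.3799, -0.1399, 0.181]
eef_rot: [[0.998, 0.063, -0.001], [0.063, -0.998, 0.001], [-0.001, -0.001, -1.0]]
wrist_force: [-0.2, -0.4, -4.4]
width: 0.0599
finger_force: 40.0
```

Run:
```python
from h import *
import cv2,pickle
s=manip.observe(); print(s['t'],s['tool_pos'],s['eef_rot'],s['qpos'],s['finger_force'])
m=manip.camera_model('wrist'); print(m['T'])
im=manip.read_camera('wrist'); cv2.imwrite('pics/w2.png',im[:,:,::-1]); pickle.dump(m,open('w2.pkl','wb'))
```

```text
7.2333 [ 0.37986383 -0.13990343  0.18103045] [[ 9.98013271e-01  6.29969590e-02 -9.45380157e-04]
 [ 6.29974609e-02 -9.98013556e-01  5.10852697e-04]
 [-9.11320047e-04 -5.69394321e-04 -9.99999423e-01]] [-2.78279227e+01 -2.50986354e+01  1.26203037e+02  6.10283718e-04
  7.89571647e+01  5.85600931e+01] 39.99827563762665
[[ 6.19107789e-02 -9.57615892e-01 -2.81316297e-01  4.59707537e-01]
 [-9.98081362e-01 -5.96283884e-02 -1.66748324e-02 -1.35860974e-01]
 [-8.06352889e-04  2.81808905e-01 -9.59470214e-01  3.51765557e-01]
 [ 0.00000000e+00  0.00000000e+00  0.00000000e+00  1.00000000e+00]]
```

View pics/w2.png

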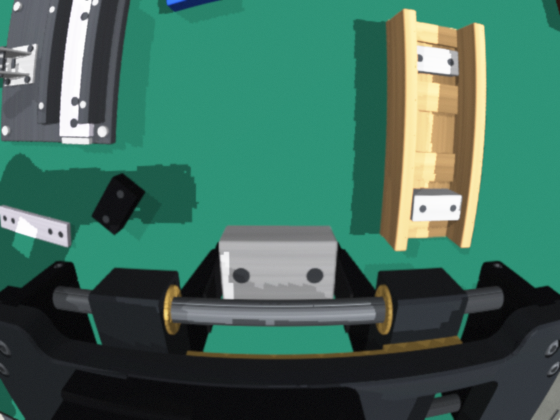

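The view shows the tray at (435,130), the low block at (437,60), the high block at (437,207), and the held block at (278,265), level. I'll enlarge the tray.

Run:
```python
import cv2
im=cv2.imread('pics/w2.png')[5:253,370:500]
# left: upper half, right: lower half at 6x horizontally placed
import numpy as np
a=cv2.resize(im[:130],None,fx=3,fy=4.5,interpolation=cv2.INTER_CUBIC);b=cv2.resize(im[118:],None,fx=3,fy=4.5,interpolation=cv2.INTER_CUBIC)
h=max(len(a),len(b)); c=np.zeros((h,800,3),np.uint8); c[:len(a),:390]=a; c[:len(b),400:790]=b; print(c.shape)
cv2.imwrite('pics/w2c.png',c)
```

```text
(585, 800, 3)
```

View pics/w2c.png

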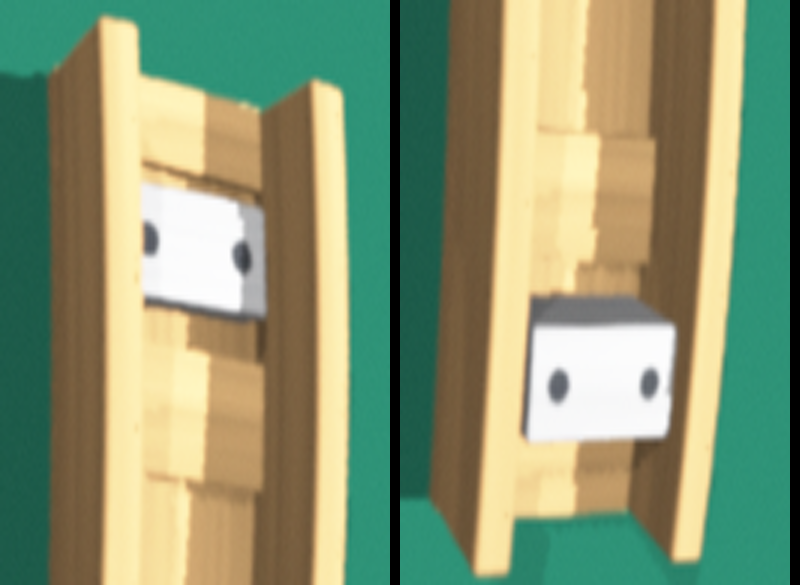

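Run:
```python
from h import *
import pickle; m=pickle.load(open('w2.pkl','rb')); np.set_printoptions(precision=4,suppress=True)
L=lambda p:np.array(p)/[3,4.5]+[370,5]
R=lambda p:(np.array(p)-[400,0])/[3,4.5]+[370,123]
on=lambda p,z:onplane('wrist',p,z,m)[:,:2]
t=on(L([(101,17),(136,22),(314,80),(342,91)]),.054); b=on(R([(478,577),(509,575),(675,562),(697,560)]),.054)
print(t,'\n',b); C=(t+b)/2; print('len',np.linalg.norm(t-b,axis=1),'ang',np.degrees(np.arctan2(*(t-b).T[::-1])))
print('width inner',np.linalg.norm(C[1]-C[2]),'outer',np.linalg.norm(C[0]-C[3]),'c',(C[1]+C[2])/2,(C[0]+C[3])/2)
r=np.vstack([on(L([(145,478),(262,492)]),.016),on(R([(538,132),(655,140)]),.016)]); print('ribs',r,'gap',np.linalg.norm(r[:2].mean(0)-r[2:].mean(0)),'c',r.mean(0))
for n,q in(('low',on(L([(145,185),(264,208),(264,318),(145,302)]),.028)),('high',on(R([(533,323),(675,325),(667,436),(526,440)]),.046))): print(n,q.mean(0),np.linalg.norm(np.roll(q,-1,0)-q,axis=1))
```

```text
[[ 0.5814 -0.2489]
 [ 0.583  -0.2613]
 [ 0.5873 -0.3314]
 [ 0.5881 -0.3438]] 
 [[ 0.3366 -0.267 ]
 [ 0.3374 -0.2789]
 [ 0.3425 -0.3489]
 [ 0.3432 -0.3593]]
len [0.2455 0.2462 0.2454 0.2453] ang [4.2294 4.0954 4.0999 3.6108]
width inner 0.0702400160140011 outer 0.09385886115591291 c [ 0.4626 -0.3051] [ 0.4623 -0.3047]
ribs [[ 0.4831 -0.2865]
 [ 0.4876 -0.3371]
 [ 0.4378 -0.2889]
 [ 0.4418 -0.34  ]] gap 0.04565203238752076 c [ 0.4626 -0.3131]
low [ 0.541  -0.3019] [0.0496 0.0281 0.0495 0.0287]
high [ 0.3844 -0.3108] [0.059  0.0281 0.0595 0.0281]
```

Tray centre is (0.4626,-0.305), yaw 4.1°; length 246 and gap 45.7 agree with the description. Setting the block down on the bench.

>>> step_arm:
  increments:
    - {"grip": -0.2,"tx": 0,"ty": 0,"tz": 0.3,"yaw": 0}
    - {"grip": -0.2,"tx": 0,"ty": 0,"tz": 0.35,"yaw": 0}
    - {"grip": -0.2,"tx": 0,"ty": 0,"tz": 0.35,"yaw": 0}
    - {"grip": -0.2,"tx": 0,"ty": 0,"tz": 0.3,"yaw": 0}
    - {"grip": -0.2,"tx": 0,"ty": 0,"tz": 0.2,"yaw": 0}

```text
t: 7.7
tool_pos: [0.3782, -0.139, 0.0283]
eef_rot: [[0.998, 0.062, -0.004], [0.062, -0.998, 0.002], [-0.004, -0.002, -1.0]]
wrist_force: [-0.9, 0.4, -3.7]
width: 0.0596
finger_force: 40.0
```

>>> step_arm:
  increments:
    - {"grip": -0.2,"tx": 0,"ty": 0,"tz": 0.1,"yaw": 0}
    - {"grip": -0.2,"tx": 0,"ty": 0,"tz": 0.05,"yaw": 0}
    - {"grip": -0.2,"tx": 0,"ty": 0,"tz": 0.05,"yaw": 0}
    - {"grip": -0.2,"tx": 0,"ty": 0,"tz": 0.03,"yaw": 0}
    - {"grip": -0.2,"tx": 0,"ty": 0,"tz": 0,"yaw": 0}

```text
t: 8.12
tool_pos: [0.3811, -0.1405, 0.0094]
eef_rot: [[0.998, 0.061, 0.001], [0.061, -0.998, -0.001], [0.001, 0.001, -1.0]]
wrist_force: [-0.0, 1.0, -4.1]
width: 0.0596
finger_force: 40.0
```

>>> step_arm:
  increments:
    - {"grip": -0.2,"tx": 0,"ty": 0,"tz": 0.01,"yaw": 0}
    - {"grip": -0.2,"tx": 0,"ty": 0,"tz": 0.01,"yaw": 0}
    - {"grip": -0.2,"tx": 0,"ty": 0,"tz": 0,"yaw": 0}
    - {"grip": -0.2,"tx": 0,"ty": 0,"tz": 0,"yaw": 0}
    - {"grip": -0.2,"tx": 0,"ty": 0,"tz": 0,"yaw": 0}

```text
t: 8.53
tool_pos: [0.3806, -0.1403, 0.007]
eef_rot: [[0.998, 0.06, 0.001], [0.06, -0.998, -0.0], [0.001, 0.0, -1.0]]
wrist_force: [0.4, 0.4, -3.6]
width: 0.0597
finger_force: 40.0
```

>>> step_arm:
  increments:
    - {"grip": -0.2,"tx": 0,"ty": 0,"tz": 0.01,"yaw": 0}
    - {"grip": -0.2,"tx": 0,"ty": 0,"tz": 0.005,"yaw": 0}
    - {"grip": -0.2,"tx": 0,"ty": 0,"tz": 0.005,"yaw": 0}
    - {"grip": -0.2,"tx": 0,"ty": 0,"tz": 0,"yaw": 0}
    - {"grip": -0.2,"tx": 0,"ty": 0,"tz": 0,"yaw": 0}

```text
t: 8.95
tool_pos: [0.3804, -0.1402, 0.005]
eef_rot: [[0.998, 0.06, -0.0], [0.06, -0.998, 0.0], [-0.0, -0.0, -1.0]]
wrist_force: [-2.2, 0.8, 2.1]
width: 0.0594
finger_force: 40.0
```

Contact felt. Releasing, rising, and turning back 90°.

>>> step_arm:
  increments:
    - {"grip": 1,"tx": 0,"ty": 0,"tz": 0,"yaw": 0}
    - {"grip": 1,"tx": 0,"ty": 0,"tz": 0,"yaw": 0}
    - {"grip": 1,"tx": 0,"ty": 0,"tz": 0,"yaw": 0}
    - {"grip": 1,"tx": 0,"ty": 0,"tz": 0,"yaw": 0}
    - {"grip": 1,"tx": 0,"ty": 0,"tz": 0,"yaw": 0}

```text
t: 9.37
tool_pos: [0.3806, -0.1403, 0.0048]
eef_rot: [[0.998, 0.06, 0.001], [0.06, -0.998, -0.0], [0.001, 0.0, -1.0]]
wrist_force: [0.2, 0.1, -0.7]
width: 0.0877
finger_force: 0.0
```

>>> step_arm:
  increments:
    - {"grip": 1,"tx": 0,"ty": 0,"tz": -0.05,"yaw": 0}
    - {"grip": 1,"tx": 0,"ty": 0,"tz": -0.15,"yaw": 0}
    - {"grip": 1,"tx": 0,"ty": 0,"tz": -0.2,"yaw": 0}
    - {"grip": 1,"tx": 0,"ty": 0,"tz": -0.1,"yaw": 0}
    - {"grip": 1,"tx": 0,"ty": 0,"tz": 0,"yaw": 0}

```text
t: 9.78
tool_pos: [0.3825, -0.1413, 0.0576]
eef_rot: [[0.998, 0.06, 0.005], [0.06, -0.998, -0.003], [0.005, 0.003, -1.0]]
wrist_force: [0.3, 0.3, 0.7]
width: 0.0949
finger_force: 0.0
```

>>> step_arm:
  increments:
    - {"grip": 1,"tx": 0,"ty": 0,"tz": 0,"yaw": -0.036}
    - {"grip": 1,"tx": 0,"ty": 0,"tz": 0,"yaw": -0.036}
    - {"grip": 1,"tx": 0,"ty": 0,"tz": 0,"yaw": -0.036}
    - {"grip": 1,"tx": 0,"ty": 0,"tz": 0,"yaw": -0.036}
    - {"grip": 1,"tx": 0,"ty": 0,"tz": 0,"yaw": -0.036}

```text
t: 10.2
tool_pos: [0.3799, -0.1399, 0.0538]
eef_rot: [[0.807, 0.59, -0.001], [0.59, -0.807, 0.001], [-0.001, -0.001, -1.0]]
wrist_force: [-0.9, -0.1, -0.1]
width: 0.0953
finger_force: 0.0
```

>>> step_arm:
  increments:
    - {"grip": 1,"tx": 0,"ty": 0,"tz": 0,"yaw": -0.036}
    - {"grip": 1,"tx": 0,"ty": 0,"tz": 0,"yaw": -0.036}
    - {"grip": 1,"tx": 0,"ty": 0,"tz": 0,"yaw": -0.036}
    - {"grip": 1,"tx": 0,"ty": 0,"tz": 0,"yaw": -0.036}
    - {"grip": 1,"tx": 0,"ty": 0,"tz": 0,"yaw": -0.036}

```text
t: 10.62
tool_pos: [0.3798, -0.1399, 0.0537]
eef_rot: [[0.365, 0.931, -0.001], [0.931, -0.365, 0.001], [0.0, -0.001, -1.0]]
wrist_force: [-1.0, 0.7, -0.3]
width: 0.0952
finger_force: 0.0
```

>>> step_arm:
  increments:
    - {"grip": 1,"tx": 0,"ty": 0,"tz": 0,"yaw": -0.036}
    - {"grip": 1,"tx": 0,"ty": 0,"tz": 0,"yaw": -0.036}
    - {"grip": 1,"tx": 0,"ty": 0,"tz": 0,"yaw": -0.036}
    - {"grip": 1,"tx": 0,"ty": 0,"tz": 0,"yaw": -0.032}
    - {"grip": 1,"tx": 0,"ty": 0,"tz": 0,"yaw": 0}

```text
t: 11.03
tool_pos: [0.3798, -0.1399, 0.0538]
eef_rot: [[-0.062, 0.998, -0.001], [0.998, 0.062, 0.001], [0.001, -0.001, -1.0]]
wrist_force: [0.8, 0.1, -0.1]
width: 0.0951
finger_force: 0.0
```

Run:
```python
from h import *
import cv2,pickle
s=manip.observe(); print(s['t'],s['tool_pos'],s['eef_rot'],s['width'])
m=manip.camera_model('wrist')
im=manip.read_camera('wrist'); cv2.imwrite('pics/w3.png',im[:,:,::-1]); pickle.dump(m,open('w3.pkl','wb'))
im=manip.read_camera('top'); cv2.imwrite('pics/top3.png',im[:,:,::-1])
c=im[230:310,310:390]; g=(c.max(2).astype(int)-c.min(2)<25)&(c.min(2)>150); print('steel px',g.sum(),)
v,u=np.nonzero(g)
if len(u): print(onplane('top',[(u.mean()+310,v.mean()+230)],.026))
```

```text
11.0333 [ 0.37983888 -0.13990794  0.05380181] [[-6.18889754e-02  9.98082416e-01 -1.11599918e-03]
 [ 9.98082856e-01  6.18896042e-02  5.37964692e-04]
 [ 6.06001847e-04 -1.08056556e-03 -9.99999233e-01]] 0.09513414843767999
steel px 6
[[ 0.39400824 -0.11242776  0.026     ]]
```

View pics/w3.png

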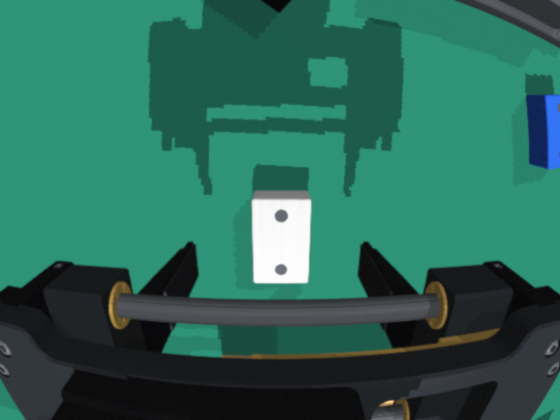

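The wrist view shows the block at (281,240), square and midway between the open fingers. Checking its centre numerically.

Run:
```python
from h import *
import pickle,cv2; m=pickle.load(open('w3.pkl','rb')); np.set_printoptions(precision=4,suppress=True)
im=cv2.imread('pics/w3.png'); g=((im.min(2)>205)*255).astype(np.uint8); g[:150]=0;g[300:]=0;g[:,:200]=0;g[:,350:]=0
c=max(cv2.findContours(g,0,2)[0],key=cv2.contourArea); q=cv2.boxPoints(cv2.minAreaRect(c)); P=onplane('wrist',q,.026,m)[:,:2]
e=np.roll(P,-1,0)-P; print(q,P.mean(0),np.linalg.norm(e,axis=1),np.degrees(np.arctan2(e[:,1],e[:,0])))
```

```text
[[252. 200.]
 [310. 200.]
 [310. 282.]
 [252. 282.]] [ 0.3823 -0.1412] [0.0367 0.0586 0.0402 0.0585] [   3.4972  -84.57   -176.6134   91.9369]
```

>>> step_arm:
  increments:
    - {"grip": 1,"tx": 0,"ty": 0.01,"tz": 0.13,"yaw": 0}
    - {"grip": 1,"tx": 0,"ty": 0,"tz": 0.15,"yaw": 0}
    - {"grip": 1,"tx": 0,"ty": 0,"tz": 0.1,"yaw": 0}
    - {"grip": 1,"tx": 0,"ty": 0,"tz": 0.058,"yaw": 0}
    - {"grip": 1,"tx": 0,"ty": 0,"tz": 0,"yaw": 0}

```text
t: 11.55
tool_pos: [0.38, -0.1394, 0.0092]
eef_rot: [[-0.059, 0.998, -0.003], [0.998, 0.059, 0.002], [0.002, -0.003, -1.0]]
wrist_force: [-0.1, -0.3, 0.1]
width: 0.0953
finger_force: 0.0
```

>>> step_arm:
  increments:
    - {"grip": -0.6,"tx": 0,"ty": 0,"tz": 0,"yaw": 0}
    - {"grip": -0.6,"tx": 0,"ty": 0,"tz": 0,"yaw": 0}
    - {"grip": -0.6,"tx": 0,"ty": 0,"tz": 0,"yaw": 0}
    - {"grip": -0.6,"tx": 0,"ty": 0,"tz": 0,"yaw": 0}
    - {"grip": -0.6,"tx": 0,"ty": 0,"tz": 0,"yaw": 0}

```text
t: 11.97
tool_pos: [0.3818, -0.1403, 0.0114]
eef_rot: [[-0.06, 0.998, 0.001], [0.998, 0.06, -0.001], [-0.001, 0.001, -1.0]]
wrist_force: [-0.8, 0.5, -0.9]
width: 0.0669
finger_force: 0.0
```

>>> step_arm:
  increments:
    - {"grip": -0.6,"tx": 0,"ty": 0,"tz": 0,"yaw": 0}
    - {"grip": -0.6,"tx": 0,"ty": 0,"tz": 0,"yaw": 0}
    - {"grip": -0.6,"tx": 0,"ty": 0,"tz": 0,"yaw": 0}
    - {"grip": -0.6,"tx": 0,"ty": 0,"tz": 0,"yaw": 0}
    - {"grip": -0.6,"tx": 0,"ty": 0,"tz": 0,"yaw": 0}

```text
t: 12.38
tool_pos: [0.3814, -0.1401, 0.0109]
eef_rot: [[-0.06, 0.998, 0.0], [0.998, 0.06, -0.0], [-0.0, 0.0, -1.0]]
wrist_force: [-0.8, -0.1, -0.3]
width: 0.0375
finger_force: 40.0
```

>>> step_arm:
  increments:
    - {"grip": -0.6,"tx": 0,"ty": 0,"tz": 0,"yaw": 0}
    - {"grip": -0.6,"tx": 0,"ty": 0,"tz": 0,"yaw": 0}
    - {"grip": -0.6,"tx": 0,"ty": 0,"tz": 0,"yaw": 0}
    - {"grip": -0.6,"tx": 0,"ty": 0,"tz": 0,"yaw": 0}
    - {"grip": -0.6,"tx": 0,"ty": 0,"tz": 0,"yaw": 0}

```text
t: 12.8
tool_pos: [0.3814, -0.1401, 0.0109]
eef_rot: [[-0.06, 0.998, 0.0], [0.998, 0.06, -0.0], [-0.0, 0.0, -1.0]]
wrist_force: [0.9, 0.1, -0.2]
width: 0.0376
finger_force: 40.0
```

Regripped across the width (37.6 mm, 40 N). Lifting and moving over the tray.

>>> step_arm:
  increments:
    - {"grip": -0.6,"tx": 0,"ty": 0,"tz": -0.1,"yaw": 0}
    - {"grip": -0.6,"tx": 0,"ty": 0,"tz": -0.3,"yaw": 0}
    - {"grip": -0.6,"tx": 0,"ty": 0,"tz": -0.4,"yaw": 0}
    - {"grip": -0.6,"tx": 0,"ty": 0,"tz": -0.4,"yaw": 0}
    - {"grip": -0.6,"tx": 0,"ty": 0,"tz": -0.2,"yaw": 0}

```text
t: 13.22
tool_pos: [0.3826, -0.1408, 0.1558]
eef_rot: [[-0.06, 0.998, 0.005], [0.998, 0.06, -0.003], [-0.003, 0.005, -1.0]]
wrist_force: [0.5, -0.7, -2.4]
width: 0.0379
finger_force: 40.0
```

>>> step_arm:
  increments:
    - {"grip": -0.6,"tx": -0.21,"ty": 0.09,"tz": 0,"yaw": 0}
    - {"grip": -0.6,"tx": -0.21,"ty": 0.09,"tz": 0,"yaw": 0}
    - {"grip": -0.6,"tx": -0.21,"ty": 0.09,"tz": 0,"yaw": 0}
    - {"grip": -0.6,"tx": -0.21,"ty": 0.09,"tz": 0,"yaw": 0}
    - {"grip": -0.6,"tx": -0.21,"ty": 0.09,"tz": 0,"yaw": 0}

```text
t: 13.63
tool_pos: [0.4322, -0.2426, 0.1504]
eef_rot: [[-0.06, 0.998, -0.002], [0.998, 0.06, 0.001], [0.001, -0.002, -1.0]]
wrist_force: [0.4, 0.2, -3.4]
width: 0.0377
finger_force: 40.0
```

>>> step_arm:
  increments:
    - {"grip": -0.6,"tx": -0.21,"ty": 0.09,"tz": 0,"yaw": 0}
    - {"grip": -0.6,"tx": -0.21,"ty": 0.09,"tz": 0,"yaw": 0}
    - {"grip": -0.6,"tx": -0.21,"ty": 0.08,"tz": 0,"yaw": -0.004}
    - {"grip": -0.6,"tx": 0,"ty": 0,"tz": 0,"yaw": 0}
    - {"grip": -0.6,"tx": 0,"ty": 0,"tz": 0,"yaw": 0}

```text
t: 14.05
tool_pos: [0.4618, -0.3037, 0.1502]
eef_rot: [[-0.072, 0.997, -0.002], [0.997, 0.072, 0.002], [0.002, -0.002, -1.0]]
wrist_force: [-0.9, -0.4, -4.2]
width: 0.0377
finger_force: 40.0
```

>>> step_arm:
  increments:
    - {"grip": -0.6,"tx": 0,"ty": 0,"tz": 0,"yaw": 0}
    - {"grip": -0.6,"tx": 0,"ty": 0,"tz": 0,"yaw": 0}
    - {"grip": -0.6,"tx": 0,"ty": 0,"tz": 0,"yaw": 0}
    - {"grip": -0.6,"tx": 0,"ty": 0,"tz": 0,"yaw": 0}
    - {"grip": -0.6,"tx": 0,"ty": 0,"tz": 0,"yaw": 0}

```text
t: 14.47
tool_pos: [0.4622, -0.303, 0.151]
eef_rot: [[-0.073, 0.997, 0.0], [0.997, 0.073, -0.0], [-0.0, 0.0, -1.0]]
wrist_force: [0.4, -0.8, -4.3]
width: 0.0378
finger_force: 40.0
```

>>> step_arm:
  increments:
    - {"grip": -0.6,"tx": -0.015,"ty": 0.004,"tz": 0.3,"yaw": 0}
    - {"grip": -0.6,"tx": 0,"ty": 0,"tz": 0.3,"yaw": 0}
    - {"grip": -0.6,"tx": 0,"ty": 0,"tz": 0.25,"yaw": 0}
    - {"grip": -0.6,"tx": 0,"ty": 0,"tz": 0.1,"yaw": 0}
    - {"grip": -0.6,"tx": 0,"ty": 0,"tz": 0,"yaw": 0}

```text
t: 14.88
tool_pos: [0.4607, -0.3031, 0.0526]
eef_rot: [[-0.073, 0.997, -0.005], [0.997, 0.073, 0.004], [0.005, -0.005, -1.0]]
wrist_force: [-0.4, -0.1, -3.4]
width: 0.0378
finger_force: 40.0
```

>>> step_arm:
  increments:
    - {"grip": -0.6,"tx": 0,"ty": 0,"tz": 0.1,"yaw": 0}
    - {"grip": -0.6,"tx": 0,"ty": 0,"tz": 0.1,"yaw": 0}
    - {"grip": -0.6,"tx": 0,"ty": 0,"tz": 0.06,"yaw": 0}
    - {"grip": -0.6,"tx": 0,"ty": 0,"tz": 0.05,"yaw": 0}
    - {"grip": -0.6,"tx": 0,"ty": 0,"tz": 0,"yaw": 0}

```text
t: 15.3
tool_pos: [0.4624, -0.3046, 0.024]
eef_rot: [[-0.073, 0.997, -0.001], [0.997, 0.073, 0.001], [0.001, -0.001, -1.0]]
wrist_force: [-0.1, -0.3, -3.8]
width: 0.0374
finger_force: 40.0
```

>>> step_arm:
  increments:
    - {"grip": -0.6,"tx": 0,"ty": 0,"tz": 0.01,"yaw": 0}
    - {"grip": -0.6,"tx": 0,"ty": 0,"tz": 0.01,"yaw": 0}
    - {"grip": -0.6,"tx": 0,"ty": 0,"tz": 0,"yaw": 0}
    - {"grip": -0.6,"tx": 0,"ty": 0,"tz": 0,"yaw": 0}
    - {"grip": -0.6,"tx": 0,"ty": 0,"tz": 0,"yaw": 0}

```text
t: 15.72
tool_pos: [0.4631, -0.3052, 0.0232]
eef_rot: [[-0.073, 0.997, 0.001], [0.997, 0.073, -0.0], [-0.0, 0.0, -1.0]]
wrist_force: [0.7, 0.0, -4.3]
width: 0.0377
finger_force: 40.0
```

>>> step_arm:
  increments:
    - {"grip": -0.6,"tx": 0,"ty": 0,"tz": 0.01,"yaw": 0}
    - {"grip": -0.6,"tx": 0,"ty": 0,"tz": 0.008,"yaw": 0}
    - {"grip": -0.6,"tx": 0,"ty": 0,"tz": 0,"yaw": 0}
    - {"grip": -0.6,"tx": 0,"ty": 0,"tz": 0,"yaw": 0}
    - {"grip": -0.6,"tx": 0,"ty": 0,"tz": 0,"yaw": 0}

```text
t: 16.13
tool_pos: [0.4628, -0.305, 0.021]
eef_rot: [[-0.073, 0.997, -0.0], [0.997, 0.073, 0.0], [0.0, -0.0, -1.0]]
wrist_force: [0.9, 0.4, -3.5]
width: 0.0378
finger_force: 40.0
```

>>> step_arm:
  increments:
    - {"grip": -0.6,"tx": 0,"ty": 0,"tz": 0.005,"yaw": 0}
    - {"grip": -0.6,"tx": 0,"ty": 0,"tz": 0.002,"yaw": 0}
    - {"grip": -0.6,"tx": 0,"ty": 0,"tz": 0,"yaw": 0}
    - {"grip": -0.6,"tx": 0,"ty": 0,"tz": 0,"yaw": 0}
    - {"grip": -0.6,"tx": 0,"ty": 0,"tz": 0,"yaw": 0}

```text
t: 16.55
tool_pos: [0.463, -0.3051, 0.0209]
eef_rot: [[-0.073, 0.997, 0.0], [0.997, 0.073, -0.0], [-0.0, 0.0, -1.0]]
wrist_force: [-2.1, 2.3, 3.7]
width: 0.0376
finger_force: 40.0
```

Contact felt at the expected height of 0.0209. Opening to about 60 mm, clear of the neighbours, and rising.

>>> step_arm:
  increments:
    - {"grip": 0.25,"tx": 0,"ty": 0,"tz": 0,"yaw": 0}
    - {"grip": 0.25,"tx": 0,"ty": 0,"tz": 0,"yaw": 0}
    - {"grip": 0.25,"tx": 0,"ty": 0,"tz": 0,"yaw": 0}
    - {"grip": 0.25,"tx": 0,"ty": 0,"tz": 0,"yaw": 0}
    - {"grip": 0.25,"tx": 0,"ty": 0,"tz": 0,"yaw": 0}

```text
t: 16.97
tool_pos: [0.463, -0.3051, 0.0204]
eef_rot: [[-0.073, 0.997, 0.0], [0.997, 0.073, -0.0], [-0.0, 0.0, -1.0]]
wrist_force: [0.1, 0.7, 0.6]
width: 0.0588
finger_force: 0.0
```

>>> step_arm:
  increments:
    - {"grip": 0.25,"tx": 0,"ty": 0,"tz": -0.05,"yaw": 0}
    - {"grip": 0.25,"tx": 0,"ty": 0,"tz": -0.15,"yaw": 0}
    - {"grip": 0.25,"tx": 0,"ty": 0,"tz": -0.3,"yaw": 0}
    - {"grip": 0.25,"tx": 0,"ty": 0,"tz": -0.4,"yaw": 0}
    - {"grip": 0.25,"tx": 0,"ty": 0,"tz": -0.4,"yaw": 0}

```text
t: 17.38
tool_pos: [0.462, -0.3043, 0.1509]
eef_rot: [[-0.073, 0.997, -0.002], [0.997, 0.073, 0.002], [0.002, -0.002, -1.0]]
wrist_force: [0.7, -1.3, 0.3]
width: 0.0593
finger_force: 0.0
```

>>> step_arm:
  increments:
    - {"grip": 0.25,"tx": 0,"ty": 0,"tz": -0.3,"yaw": 0}
    - {"grip": 0.25,"tx": 0,"ty": 0,"tz": -0.3,"yaw": 0}
    - {"grip": 0.25,"tx": 0,"ty": 0,"tz": -0.2,"yaw": 0}
    - {"grip": 0.25,"tx": 0,"ty": 0,"tz": 0,"yaw": 0}
    - {"grip": 0.25,"tx": 0,"ty": 0,"tz": 0,"yaw": 0}

```text
t: 17.8
tool_pos: [0.4635, -0.3055, 0.2322]
eef_rot: [[-0.073, 0.997, 0.003], [0.997, 0.073, -0.002], [-0.002, 0.003, -1.0]]
wrist_force: [0.4, 0.8, -1.4]
width: 0.0593
finger_force: 0.0
```

Run:
```python
from h import *
import cv2,pickle
s=manip.observe(); print(s['t'],s['tool_pos'],s['qpos'])
m=manip.camera_model('wrist'); pickle.dump(m,open('w4.pkl','wb'))
w=manip.read_camera('wrist'); cv2.imwrite('pics/w4.png',w[:,:,::-1])
sd=manip.read_camera('side'); cv2.imwrite('pics/side4.png',sd[:,:,::-1])
a=cv2.resize(sd[310:410,145:320],None,fx=3,fy=3); b=cv2.resize(sd[150:270,210:330],(275,275))
c=np.zeros((600,800,3),np.uint8); c[:300,:525]=a; c[:275,525:]=b; c[300:,:400]=cv2.resize(w,(400,300)); cv2.imwrite('pics/c4.png',c[:,:,::-1])
```

```text
17.8 [ 0.46350641 -0.30547345  0.2322081 ] [-3.89274574e+01 -5.67949352e+00  1.05755157e+02 -5.83427701e-04
  7.97153744e+01 -4.31062522e+01]
```

View pics/c4.png

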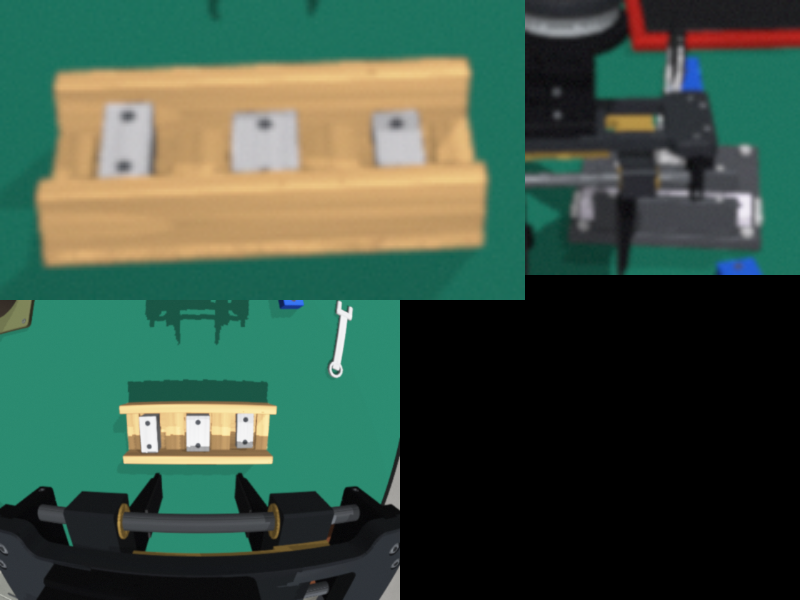

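The setting block lies flat and crosswise in the middle place (side view about (265,140) in the crop), with both neighbours undisturbed. Now over the clamp handle.

>>> step_arm:
  increments:
    - {"grip": 1,"tx": 0.33,"ty": 0.066,"tz": 0,"yaw": 0}
    - {"grip": 1,"tx": 0.33,"ty": 0.066,"tz": 0,"yaw": 0}
    - {"grip": 1,"tx": 0.33,"ty": 0.066,"tz": 0,"yaw": 0}
    - {"grip": 1,"tx": 0.33,"ty": 0.066,"tz": 0,"yaw": 0}
    - {"grip": 1,"tx": 0.33,"ty": 0.066,"tz": 0,"yaw": 0}

```text
t: 18.32
tool_pos: [0.4826, -0.1362, 0.2277]
eef_rot: [[-0.072, 0.997, -0.004], [0.997, 0.072, 0.002], [0.002, -0.004, -1.0]]
wrist_force: [0.2, 0.6, -0.3]
width: 0.0874
finger_force: 0.0
```

>>> step_arm:
  increments:
    - {"grip": 1,"tx": 0.33,"ty": 0.066,"tz": 0,"yaw": 0}
    - {"grip": 1,"tx": 0.33,"ty": 0.066,"tz": 0,"yaw": 0}
    - {"grip": 1,"tx": 0.33,"ty": 0.066,"tz": 0,"yaw": 0}
    - {"grip": 1,"tx": 0.33,"ty": 0.066,"tz": 0,"yaw": 0}
    - {"grip": 1,"tx": 0.33,"ty": 0.066,"tz": 0,"yaw": 0}

```text
t: 18.73
tool_pos: [0.5034, 0.0307, 0.2278]
eef_rot: [[-0.073, 0.997, -0.004], [0.997, 0.073, 0.0], [0.0, -0.004, -1.0]]
wrist_force: [0.0, 0.2, 1.5]
width: 0.0949
finger_force: 0.0
```

>>> step_arm:
  increments:
    - {"grip": 1,"tx": 0.33,"ty": 0.066,"tz": 0,"yaw": 0}
    - {"grip": 1,"tx": 0.33,"ty": 0.066,"tz": 0,"yaw": 0}
    - {"grip": 1,"tx": 0.33,"ty": 0.066,"tz": 0,"yaw": 0}
    - {"grip": 1,"tx": 0.33,"ty": 0.066,"tz": 0,"yaw": 0}
    - {"grip": 1,"tx": 0.33,"ty": 0.066,"tz": 0,"yaw": 0}

```text
t: 19.15
tool_pos: [0.5243, 0.1974, 0.2277]
eef_rot: [[-0.073, 0.997, -0.004], [0.997, 0.073, -0.001], [-0.001, -0.004, -1.0]]
wrist_force: [0.7, -0.2, 0.4]
width: 0.0948
finger_force: 0.0
```

>>> step_arm:
  increments:
    - {"grip": 1,"tx": 0.33,"ty": 0.066,"tz": 0,"yaw": 0}
    - {"grip": 1,"tx": 0.33,"ty": 0.066,"tz": 0,"yaw": 0}
    - {"grip": 1,"tx": 0.33,"ty": 0.066,"tz": 0,"yaw": 0}
    - {"grip": 1,"tx": 0,"ty": 0,"tz": 0,"yaw": 0.038}
    - {"grip": 1,"tx": 0,"ty": 0,"tz": 0,"yaw": 0}

```text
t: 19.57
tool_pos: [0.5368, 0.2973, 0.2272]
eef_rot: [[0.046, 0.999, -0.005], [0.999, -0.046, -0.002], [-0.002, -0.004, -1.0]]
wrist_force: [0.3, -0.5, 0.2]
width: 0.0949
finger_force: 0.0
```

Run:
```python
from h import *
import cv2,pickle
s=manip.observe(); print(s['t'],s['tool_pos'],s['eef_rot'],s['qpos'])
m=manip.camera_model('wrist'); pickle.dump(m,open('w5.pkl','wb')); print(m['T'][:3,3])
w=manip.read_camera('wrist'); cv2.imwrite('pics/w5.png',w[:,:,::-1])
```

```text
19.5667 [0.53679275 0.29726478 0.22718756] [[ 0.04576521  0.99894208 -0.00450086]
 [ 0.99894951 -0.04577512 -0.00212523]
 [-0.00232901 -0.00439887 -0.99998761]] [ 2.39685801e+01  2.31212218e+00  9.84251524e+01 -6.61631818e-03
  7.95478357e+01  2.65931666e+01]
[0.5413213  0.37637108 0.39779623]
```

View pics/w5.png

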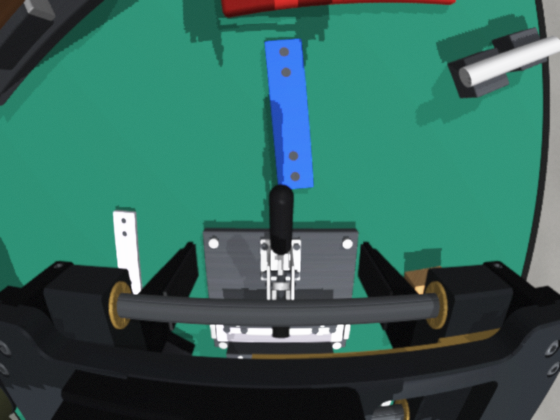

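The view shows the black grip from (283,187) to (281,252), midway between the fingers. The base plate's +y edge corners are at (205,230) and (357,231).

Run:
```python
from h import *
import pickle; m=pickle.load(open('w5.pkl','rb')); np.set_printoptions(precision=4,suppress=True)
E=onplane('wrist',[(205,230),(357,231)],.015,m); print('edge',E,np.linalg.norm(E[1]-E[0]),'mid',E.mean(0))
a=np.radians(2.6); y=np.array([np.sin(a),np.cos(a)]); o=E.mean(0)[:2]-.145*y; print('origin',o)
print('grip tip',onplane('wrist',[(283,188)],.127,m),'grip mid line',onplane('wrist',[(282.5,206)],.118,m))
for z in(.115,.13,.155,.17): pass
for l in(63,50,40,30,20,10,0,-1):
    r=np.radians(l); p=o+(.115+.1*np.sin(r))*y; print(l,'TCP',p,.07+.1*np.cos(r)-.015)
```

```text
edge [[0.4411 0.2425 0.015 ]
 [0.6346 0.2322 0.015 ]] 0.19380341433359266 mid [0.5378 0.2373 0.015 ]
origin [0.5313 0.0925]
grip tip [[0.5421 0.3167 0.127 ]] grip mid line [[0.541  0.2983 0.118 ]]
63 TCP [0.5405 0.2964] 0.1003990499739547
50 TCP [0.54   0.2839] 0.11927876096865393
40 TCP [0.5394 0.2716] 0.13160444431189783
30 TCP [0.5388 0.2573] 0.1416025403784439
20 TCP [0.538  0.2415] 0.14896926207859085
10 TCP [0.5373 0.2247] 0.15348077530122078
0 TCP [0.5365 0.2074] 0.15500000000000003
-1 TCP [0.5364 0.2056] 0.1549847695156391
```

>>> step_arm:
  increments:
    - {"grip": 1,"tx": 0,"ty": 0.03,"tz": 0.3,"yaw": 0}
    - {"grip": 1,"tx": 0,"ty": 0,"tz": 0.35,"yaw": 0}
    - {"grip": 1,"tx": 0,"ty": 0,"tz": 0.3,"yaw": 0}
    - {"grip": 1,"tx": 0,"ty": 0,"tz": 0.2,"yaw": 0}
    - {"grip": 1,"tx": 0,"ty": 0,"tz": 0.12,"yaw": 0}

```text
t: 20.03
tool_pos: [0.5385, 0.2936, 0.0985]
eef_rot: [[0.045, 0.999, -0.007], [0.999, -0.046, -0.003], [-0.003, -0.006, -1.0]]
wrist_force: [-0.5, -0.7, -0.3]
width: 0.0952
finger_force: 0.0
```

>>> step_arm:
  increments:
    - {"grip": 1,"tx": 0,"ty": 0,"tz": 0,"yaw": 0}
    - {"grip": 1,"tx": 0,"ty": 0,"tz": 0,"yaw": 0}
    - {"grip": 1,"tx": 0,"ty": 0,"tz": 0,"yaw": 0}
    - {"grip": 1,"tx": 0,"ty": 0,"tz": 0,"yaw": 0}
    - {"grip": 1,"tx": 0,"ty": 0,"tz": 0,"yaw": 0}

```text
t: 20.45
tool_pos: [0.5422, 0.2964, 0.1055]
eef_rot: [[0.046, 0.999, 0.003], [0.999, -0.046, 0.001], [0.001, 0.003, -1.0]]
wrist_force: [0.3, 0.3, 0.2]
width: 0.095
finger_force: 0.0
```

>>> step_arm:
  increments:
    - {"grip": -1,"tx": 0,"ty": -0.012,"tz": 0.045,"yaw": 0}
    - {"grip": -1,"tx": 0,"ty": 0,"tz": 0,"yaw": 0}
    - {"grip": -1,"tx": 0,"ty": 0,"tz": 0,"yaw": 0}
    - {"grip": -1,"tx": 0,"ty": 0,"tz": 0,"yaw": 0}
    - {"grip": -1,"tx": 0,"ty": 0,"tz": 0,"yaw": 0}
  force: 10

```text
t: 20.87
tool_pos: [0.5398, 0.2961, 0.0989]
eef_rot: [[0.046, 0.999, -0.0], [0.999, -0.046, 0.0], [0.0, -0.0, -1.0]]
wrist_force: [0.4, 0.6, -0.5]
width: 0.0674
finger_force: 0.0
```

>>> step_arm:
  increments:
    - {"grip": -1,"tx": 0,"ty": 0,"tz": 0,"yaw": 0}
    - {"grip": -1,"tx": 0,"ty": 0,"tz": 0,"yaw": 0}
    - {"grip": -1,"tx": 0,"ty": 0,"tz": 0,"yaw": 0}
    - {"grip": -1,"tx": 0,"ty": 0,"tz": 0,"yaw": 0}
    - {"grip": -1,"tx": 0,"ty": 0,"tz": 0,"yaw": 0}

```text
t: 21.28
tool_pos: [0.5399, 0.296, 0.0989]
eef_rot: [[0.046, 0.999, 0.0], [0.999, -0.046, -0.0], [-0.0, 0.0, -1.0]]
wrist_force: [0.7, 0.2, -0.1]
width: 0.0337
finger_force: 0.0
```

>>> step_arm:
  increments:
    - {"grip": -1,"tx": 0,"ty": 0,"tz": 0,"yaw": 0}
    - {"grip": -1,"tx": 0,"ty": 0,"tz": 0,"yaw": 0}
    - {"grip": -1,"tx": 0,"ty": 0,"tz": 0,"yaw": 0}
    - {"grip": -1,"tx": 0,"ty": 0,"tz": 0,"yaw": 0}
    - {"grip": -1,"tx": 0,"ty": 0,"tz": 0,"yaw": 0}

```text
t: 21.7
tool_pos: [0.5392, 0.2961, 0.0988]
eef_rot: [[0.046, 0.999, -0.002], [0.999, -0.046, -0.0], [-0.0, -0.002, -1.0]]
wrist_force: [-5.1, 0.0, 3.5]
width: 0.0218
finger_force: 10.0
```

>>> step_arm:
  increments:
    - {"grip": -1,"tx": 0,"ty": 0,"tz": 0,"yaw": 0}
    - {"grip": -1,"tx": 0,"ty": 0,"tz": 0,"yaw": 0}
    - {"grip": -1,"tx": 0,"ty": 0,"tz": 0,"yaw": 0}
    - {"grip": -1,"tx": 0,"ty": 0,"tz": 0,"yaw": 0}
    - {"grip": -1,"tx": 0,"ty": 0,"tz": 0,"yaw": 0}

```text
t: 22.12
tool_pos: [0.5392, 0.2961, 0.0988]
eef_rot: [[0.046, 0.999, -0.002], [0.999, -0.046, -0.0], [-0.0, -0.002, -1.0]]
wrist_force: [-4.9, -0.3, 3.2]
width: 0.0213
finger_force: 10.0
```

Grip pinched (21.8 mm). Following the arc.

>>> step_arm:
  increments:
    - {"grip": -1,"tx": -0.042,"ty": -0.008,"tz": -0.063,"yaw": 0}
    - {"grip": -1,"tx": -0.042,"ty": 0,"tz": -0.063,"yaw": 0}
    - {"grip": -1,"tx": -0.042,"ty": 0,"tz": -0.063,"yaw": 0}
    - {"grip": -1,"tx": -0.061,"ty": 0,"tz": -0.062,"yaw": 0}
    - {"grip": -1,"tx": -0.061,"ty": 0,"tz": -0.062,"yaw": 0}

```text
t: 22.53
tool_pos: [0.5379, 0.2702, 0.1305]
eef_rot: [[0.047, 0.999, -0.0], [0.999, -0.047, -0.001], [-0.001, -0.0, -1.0]]
wrist_force: [0.4, -0.2, -4.3]
width: 0.0215
finger_force: 10.0
```

Moving freely with low forces, so I'll continue.

>>> step_arm:
  increments:
    - {"grip": -1,"tx": -0.055,"ty": 0,"tz": -0.043,"yaw": 0}
    - {"grip": -1,"tx": -0.058,"ty": 0,"tz": -0.039,"yaw": 0}
    - {"grip": -1,"tx": -0.06,"ty": 0,"tz": -0.035,"yaw": 0}
    - {"grip": -1,"tx": -0.063,"ty": 0,"tz": -0.031,"yaw": 0}
    - {"grip": -1,"tx": -0.065,"ty": 0,"tz": -0.026,"yaw": 0}

```text
t: 22.95
tool_pos: [0.5365, 0.2408, 0.1484]
eef_rot: [[0.047, 0.999, 0.0], [0.999, -0.047, 0.001], [0.001, 0.0, -1.0]]
wrist_force: [-2.1, 1.3, -1.0]
width: 0.0217
finger_force: 10.0
```

>>> step_arm:
  increments:
    - {"grip": -1,"tx": -0.066,"ty": 0,"tz": -0.022,"yaw": 0}
    - {"grip": -1,"tx": -0.068,"ty": 0,"tz": -0.017,"yaw": 0}
    - {"grip": -1,"tx": -0.069,"ty": 0,"tz": -0.012,"yaw": 0}
    - {"grip": -1,"tx": -0.069,"ty": 0,"tz": -0.007,"yaw": 0}
    - {"grip": -1,"tx": -0.06,"ty": 0,"tz": -0.002,"yaw": 0}

```text
t: 23.37
tool_pos: [0.535, 0.2073, 0.1543]
eef_rot: [[0.047, 0.999, 0.0], [0.999, -0.047, -0.0], [-0.0, 0.0, -1.0]]
wrist_force: [-4.1, 1.1, 4.4]
width: 0.0215
finger_force: 10.0
```

>>> step_arm:
  increments:
    - {"grip": -1,"tx": -0.01,"ty": 0,"tz": 0,"yaw": 0}
    - {"grip": -1,"tx": 0,"ty": 0,"tz": 0,"yaw": 0}
    - {"grip": -1,"tx": 0,"ty": 0,"tz": 0,"yaw": 0}
    - {"grip": -1,"tx": 0,"ty": 0,"tz": 0,"yaw": 0}
    - {"grip": -1,"tx": 0,"ty": 0,"tz": 0,"yaw": 0}

```text
t: 23.78
tool_pos: [0.5349, 0.2063, 0.1542]
eef_rot: [[0.046, 0.999, -0.0], [0.999, -0.046, -0.001], [-0.001, -0.0, -1.0]]
wrist_force: [-5.0, -0.4, 5.3]
width: 0.022
finger_force: 10.0
```

>>> step_arm:
  increments:
    - {"grip": -1,"tx": -0.02,"ty": 0,"tz": 0,"yaw": 0}
    - {"grip": -1,"tx": -0.01,"ty": 0,"tz": 0,"yaw": 0}
    - {"grip": -1,"tx": 0,"ty": 0,"tz": 0,"yaw": 0}
    - {"grip": -1,"tx": 0,"ty": 0,"tz": 0,"yaw": 0}
    - {"grip": -1,"tx": 0,"ty": 0,"tz": 0,"yaw": 0}

```text
t: 24.2
tool_pos: [0.5348, 0.2035, 0.1541]
eef_rot: [[0.046, 0.999, -0.0], [0.999, -0.046, -0.001], [-0.001, -0.0, -1.0]]
wrist_force: [-6.0, -0.0, 4.8]
width: 0.0222
finger_force: 10.0
```

>>> step_arm:
  increments:
    - {"grip": -1,"tx": -0.02,"ty": 0,"tz": 0,"yaw": 0}
    - {"grip": -1,"tx": -0.02,"ty": 0,"tz": 0,"yaw": 0}
    - {"grip": -1,"tx": 0,"ty": 0,"tz": 0,"yaw": 0}
    - {"grip": -1,"tx": 0,"ty": 0,"tz": 0,"yaw": 0}
    - {"grip": -1,"tx": 0,"ty": 0,"tz": 0,"yaw": 0}

```text
t: 24.62
tool_pos: [0.5346, 0.2003, 0.1539]
eef_rot: [[0.046, 0.999, 0.0], [0.999, -0.046, 0.001], [0.001, 0.0, -1.0]]
wrist_force: [-5.6, 1.5, 4.8]
width: 0.0217
finger_force: 10.0
```

Run:
```python
from h import *
import cv2
sd=manip.read_camera('side'); tp=manip.read_camera('top')
c=np.zeros((400,800,3),np.uint8); c[:,:400]=cv2.resize(sd[150:270,210:330],(400,400),interpolation=2); c[:,400:]=cv2.resize(tp[175:285,180:290],(400,400),interpolation=2)
cv2.imwrite('pics/c6.png',c[:,:,::-1])
```

```text
(no output)
```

View pics/c6.png

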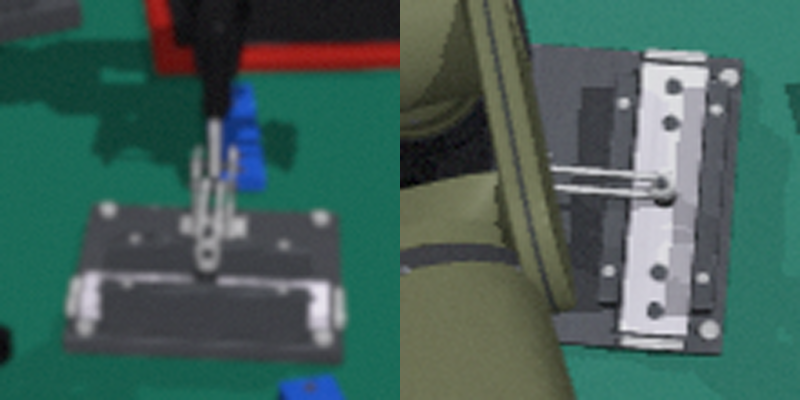

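The clamp arm lies over the cheek with its pad on the bar's middle, and the handle looks upright. Releasing and rising clear.

>>> step_arm:
  increments:
    - {"grip": 0.5,"tx": 0,"ty": -0.008,"tz": 0,"yaw": 0}
    - {"grip": 0.5,"tx": 0,"ty": 0,"tz": 0,"yaw": 0}
    - {"grip": 0.5,"tx": 0,"ty": 0,"tz": 0,"yaw": 0}
    - {"grip": 0.5,"tx": 0,"ty": 0,"tz": 0,"yaw": 0}
    - {"grip": 0.5,"tx": 0,"ty": 0,"tz": 0,"yaw": 0}

```text
t: 25.13
tool_pos: [0.534, 0.1998, 0.1533]
eef_rot: [[0.047, 0.999, 0.0], [0.999, -0.047, -0.0], [-0.0, 0.0, -1.0]]
wrist_force: [0.3, 0.1, -0.0]
width: 0.0493
finger_force: 0.0
```

>>> step_arm:
  increments:
    - {"grip": 0.5,"tx": 0,"ty": 0,"tz": 0,"yaw": 0}
    - {"grip": 0.5,"tx": 0,"ty": 0,"tz": 0,"yaw": 0}
    - {"grip": 0.5,"tx": 0,"ty": 0,"tz": -0.1,"yaw": 0}
    - {"grip": 0.5,"tx": 0,"ty": 0,"tz": -0.3,"yaw": 0}
    - {"grip": 0.5,"tx": 0,"ty": 0,"tz": -0.3,"yaw": 0}

```text
t: 25.55
tool_pos: [0.5327, 0.1998, 0.2231]
eef_rot: [[0.046, 0.999, -0.004], [0.999, -0.046, -0.001], [-0.001, -0.004, -1.0]]
wrist_force: [0.4, 0.4, 0.7]
width: 0.0707
finger_force: 0.0
```

>>> step_arm:
  increments:
    - {"grip": 0.5,"tx": 0,"ty": 0,"tz": -0.3,"yaw": 0}
    - {"grip": 0.5,"tx": 0,"ty": 0,"tz": -0.3,"yaw": 0}
    - {"grip": 0.5,"tx": 0,"ty": 0,"tz": -0.3,"yaw": 0}
    - {"grip": 0.5,"tx": 0,"ty": 0,"tz": 0,"yaw": 0}
    - {"grip": 0.5,"tx": 0,"ty": 0,"tz": 0,"yaw": 0}

```text
t: 25.97
tool_pos: [0.5349, 0.2004, 0.3174]
eef_rot: [[0.046, 0.999, 0.006], [0.999, -0.046, 0.002], [0.002, 0.006, -1.0]]
wrist_force: [0.8, 0.5, -0.1]
width: 0.0714
finger_force: 0.0
```

Run:
```python
from h import *
import cv2
s=manip.observe(); print(s['t'],s['tool_pos'],s['wrist_force'])
sd=manip.read_camera('side'); w=manip.read_camera('wrist')
c=np.zeros((400,800,3),np.uint8); c[:,:400]=cv2.resize(sd[140:400,100:360],(400,400),interpolation=2); c[:,400:]=cv2.resize(w[120:400,140:420],(400,400),interpolation=2)
cv2.imwrite('pics/c7.png',c[:,:,::-1])
```

```text
25.9667 [0.5349473  0.2004229  0.31739675] [ 0.81968424  0.52681612 -0.081763  ]
```

View pics/c7.png

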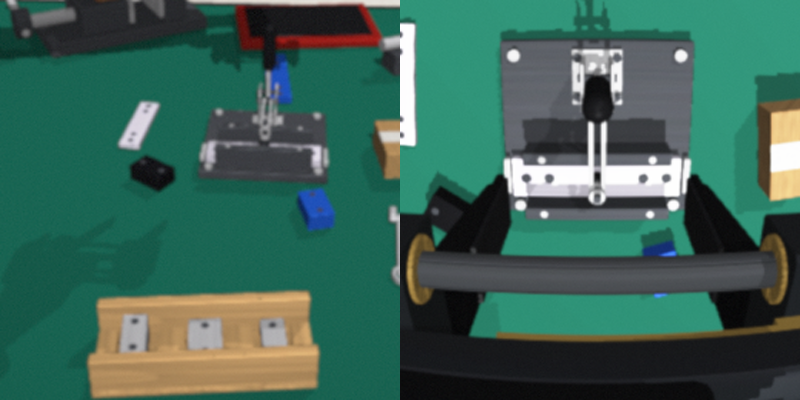

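After release the clamp stays shut with its pad on the bar, the handle is upright, the block is in the tray, and the robot touches nothing. Handing in.

```bash
python3 -c "
from plant import manip
print(manip.sign_off())"
```

```text
the job is handed in; nothing more can be done
None
```

I put the setting block back flat and crosswise in the tray's middle place and swung the clamp fully over, where it stays shut on the bar. I handed the job in at about 26 s on the robot's clock; no verdict came back.

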